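Sort out the reagent stations of the slide-mounting bench

ROBOT

A 6-joint arm with a two-finger parallel gripper is mounted at the origin on the work surface. World frame = base frame: x ahead of the robot, y to its left, z up, the work surface at z = 0. Lengths are in m, angles in rad, forces in N, time in s.
With the tool pointing down it reaches from about 0.3 to 0.875 m from the base axis. Payload 6.4 kg.
Tool frame: the origin (TCP) lies at the centre of the arm's flange, where the gripper is bolted on; the fingertips stand 173 mm ahead of it and the grasp point (between the pads) lies 155 mm ahead of it; z points along the fingers, x is the direction in which the jaws open and shut, and the axes are right-handed (so a half turn about z gives the same grasp; the last joint's range is limited). The gripper opens to 85 mm and grips with 20 to 120 N. Pads are 22 mm wide; open, the fingers measure 114 mm over their backs; the gripper's body (76 mm by 85 mm) begins 54 mm behind the grasp point. The pads swing forward as they close: fully open they stand 13 mm farther back than shut.
Start: joints at [-1.497, 0.181, 1.607, -0, 1.354, -0.206], TCP at [0.159, -0.553, 0.405] pointing down, gripper open.
Joint ranges: [-2.99, 2.99], [-0.89, 2.07], [0.3, 2.58], [-1.14, 4.28], [0, 2.63], [-3.12, 3.12]. Speed limits (rad/s): [2.57, 2.57, 3.01, 3.14, 3.14, 3.14].

INTERFACE

Orientations are given as a unit quaternion [w, x, y, z].
In Python, from bench import ctrl gives the robot as it stands. The module is installed in compiled form; this text tells all that it offers.
- The arm moves only by the tool move_arm, never from a script. Its argument "moves" is a list of rows, each an object of numbers: "gripper": the opening in per cent of the stroke, from 0 (shut) to 100 (fully open); "x", "y", "z": the shift along the tool's x, y, z in cm; "roll": the turn about the tool's z in degrees. In form: [{"gripper": .., "x": .., "y": .., "z": .., "roll": ..}, ...]. A call has 1 to 5 rows; each row shifts and turns the commanded pose from where the row before left it, along the tool's axes as they then stand; what a row does not reach is not made up. A row lasts 1/8 s, in which the tool goes at most 62.5 mm and 10.7 degrees, less where a joint would pass 70% of its speed; a pose out of reach is approached as far as the arm can. A call is refused whole if a number of a shift passes 6.25 or a number of a turn 10.7, either way. A call with a gripper value outside its range is refused whole. The fingers move at their own pace and stop on an object; the grip force is fixed at half the most. Time passes only in rows, so rows that do not move let the fingers close. It gives the time, the measured TCP pose, the force and the opening at its end, in the units of the state.
- ctrl.get_obs(): the state, without advancing time (a new reading comes with each control period).
- ctrl.camera(name): name is "side" or "top"; returns a dict with "img" (400x640x3 uint8, red, green, blue), "fx", "fy", "cx", "cy" (pixels), "D" ([k1, k2, p1, p2, k3] as OpenCV has them; the pictures are not rectified), "world_from_camera" (4x4, takes a point from camera to world coordinates). Camera axes: x right, y up, looking along -z (the intrinsics and any distortion apply to the point x, -y, -z); pixel columns grow to the right and rows downward; lengths in m; the calibration is good to about 2 mm. A picture is of the moment at which its call begins. There is no depth.
- ctrl.hand_in(): hands the job in, once; it reports no verdict.
The state is a dict: "time_s": time; "q": joint angles; "dq": joint speeds; "joint_efforts": joint torques, N m; "eef_pos": TCP position; "eef_rot": TCP orientation; "wrist_force": force on the tool from outside, world axes, zero at the start; "torque": the same for the moment, N m; "opening": opening from 0.0 (shut) to 1.0 (fully open).
Only numpy, scipy, OpenCV 4.12 (cv2) and the standard library are available. Lean on these libraries where they do the work, as an engineer would, in place of code of your own. Each camera call takes 0.05 s, during which the arm holds its last target. There are 200 camera calls.

TASK

The containers on the mounting bench have been mixed up: each belongs upright in the middle of the drip tray of its own shape (the wide round jar in the large round tray, the square bottle in the square tray, the oblong slide box lengthwise in the oblong tray, the small dropper bottle in the small round tray). First take the dropper bottle off the cork mat to its empty tray, then park one of the other three upright in the middle of the mat to make room, and go on until every container is at home and the mat is empty. Set each one down gently, never dropping it or tipping it over, and let go of it.

Things in the scene. Friction and masses are not known exactly. Their poses are not given: they have to be found in the camera images.
- jar: Loose wide round screw-top jar, brown glass with a black cap: body 56 mm diameter up to 58 mm, cap 52 mm diameter from 63 mm to the top at 83 mm; about 250 g. Origin: centre of its underside, z up. At the start it stands in the square tray. Its home is the large round tray.
- square_bottle: Loose white plastic bottle of square section: body 48 x 48 mm, 70 mm high, with a round grey cap 34 mm across, top at 92 mm; about 200 g. Origin: centre of its underside, z up. x and y are square to its flat sides. At the start it stands in the oblong tray. Its home is the square tray; its turn there does not matter.
- slide_box: Loose oblong grey plastic slide box with a white lid: 76 mm long (x), 38 mm wide (y), straight-sided to 62 mm, and a small bar 30 x 8 mm on the lid up to 70 mm; about 180 g. Origin: centre of its underside, z up. At the start it stands in the large round tray. Its home is the oblong tray, its length along the tray's length, either way round.
- dropper: Loose small round dropper bottle, brown glass with black collar and rubber teat: body 34 mm diameter up to 46 mm, collar 22 mm diameter from 54 to 68 mm, teat 14 mm diameter up to 92 mm; about 80 g. Origin: centre of its underside, z up. At the start it stands on the cork mat. Its home is the small round tray.
- round_tray: Plain stainless-steel drip tray fixed to the bench: floor 3 mm thick, rim 3 mm wide and 11 mm high over the bench. Origin: centre of its underside, at bench height, so a container in it stands 3 mm higher. Large round one: 94 mm inside, 100 mm outside diameter.
- square_tray: Plain stainless-steel drip tray fixed to the bench: floor 3 mm thick, rim 3 mm wide and 11 mm high over the bench. Origin: centre of its underside, at bench height, so a container in it stands 3 mm higher. Square one: 88 x 88 mm inside, 94 x 94 mm outside; x and y along its sides.
- oblong_tray: Plain stainless-steel drip tray fixed to the bench: floor 3 mm thick, rim 3 mm wide and 11 mm high over the bench. Origin: centre of its underside, at bench height, so a container in it stands 3 mm higher. Oblong one: 108 mm (x) by 68 mm (y) inside, 114 x 74 mm outside.
- small_tray: Plain stainless-steel drip tray fixed to the bench: floor 3 mm thick, rim 3 mm wide and 11 mm high over the bench. Origin: centre of its underside, at bench height, so a container in it stands 3 mm higher. Small round one: 62 mm inside, 68 mm outside diameter. Empty at the start.
- cork_mat: Flat square cork mat fixed to the bench, 90 x 90 mm, 4 mm thick, no rim. Origin: centre of its underside, at bench height; x and y along its sides. The parking spot; the dropper bottle stands on it at the start.
Mind the look-alikes: they are no part of the job. What is shaped like the square_bottle but red is not meant.

How it is judged:
By the outcome, as a careful person would: the job done as asked, in the order asked, and still so for the second after the job is handed in, with the robot touching nothing.
It also fails if it takes over 144 s, if anything falls off the work surface, if the arm or the gripper's body presses on something with over 40 N, if the wrist force passes 120 N, or if a joint passes its speed limit or range.

## Working session

There is one attempt and no reset: what is moved stays moved. The work goes in short steps, Python scripts to look and compute and a tool call to move; the robot and the scene stay as the last step left them, time stands still between calls to the robot, and variables do not carry over. Pictures are saved under pics/ and viewed, about 12 in all and at most 16, crops included, and the job is handed in when it is done.

Besides the shell and the picture viewer there is one more tool, called after "Request:" in YAML: its name, and indented under it one key for each argument. move_arm: Moves the arm, as the interface text tells. Its arguments: {"type":"object","properties":{"moves":{"type":"array","items":{"type":"object","properties":{"gripper":{"type":"number"},"x":{"type":"number"},"y":{"type":"number"},"z":{"type":"number"},"roll":{"type":"number"}}}}},"required":["moves"]}

```bash
mkdir -p pics; cat > h.py <<'E'
import numpy as np, cv2
from bench import ctrl
def snap(name,fn):
    c=ctrl.camera(name); cv2.imwrite('pics/'+fn+'.png',c['img'][:,:,::-1])
    np.save('pics/'+fn+'.npy',c,allow_pickle=True); return c
def load(fn): return np.load('pics/'+fn+'.npy',allow_pickle=True).item()
def K(c): return np.array([[c['fx'],0,c['cx']],[0,c['fy'],c['cy']],[0,0,1.]])
def px2w(c,uv,z):
    p=cv2.undistortPoints(np.array([[uv]],float),K(c),np.array(c['D'],float))[0,0]
    T=np.array(c['world_from_camera']); d=T[:3,:3]@np.array([p[0],-p[1],-1]); o=T[:3,3]
    return o+d*(z-o[2])/d[2]
def w2px(c,P):
    T=np.array(c['world_from_camera']); q=(np.atleast_2d(P)-T[:3,3])@T[:3,:3]
    q=q*[1,-1,-1]
    return cv2.projectPoints(q.reshape(-1,1,3),np.zeros(3),np.zeros(3),K(c),np.array(c['D'],float))[0][:,0]
E
python3 - <<'E'
from h import *
for n in('top','side'):
    c=snap(n,n+'0'); print(n,c['fx'],c['cx'],c['cy'],c['D'],np.round(c['world_from_camera'],3).tolist())
o=ctrl.get_obs(); print(o)
E
```

```text
top 447.9852881088676 315.40237023800074 198.32016683935728 [0.04414362 0.         0.         0.         0.        ] [[0.019, 0.99, -0.141, 0.405], [-1.0, 0.02, 0.004, 0.081], [0.006, 0.141, 0.99, 1.153], [0.0, 0.0, 0.0, 1.0]]
side 478.1965752279938 320.5999531952052 196.52756384875158 [0.0296846 0.        0.        0.        0.       ] [[-0.99, 0.084, -0.115, 0.448], [-0.141, -0.679, 0.72, 0.762], [-0.018, 0.729, 0.684, 0.701], [0.0, 0.0, 0.0, 1.0]]
{'time_s': 0.1, 'q': array([-1.49730870e+00,  1.81496346e-01,  1.60791151e+00, -1.07224051e-05,
        1.35379151e+00, -2.06294842e-01]), 'dq': array([ 4.45646994e-05, -2.14704816e-03, -2.57211620e-03, -2.53785272e-03,
       -1.97614840e-04,  9.58581822e-04]), 'joint_efforts': array([ 1.49024399e-04, -4.45878196e+01, -3.52237594e+01, -3.08415620e-04,
        4.14937691e-03,  2.98899022e-05]), 'eef_pos': array([ 0.15878556, -0.55240656,  0.40385568]), 'eef_rot': array([-6.01051426e-04,  7.98795339e-01, -6.01602327e-01, -5.33051143e-04]), 'wrist_force': array([ 1.70473234, -0.19128985,  0.41249959]), 'torque': array([ 0.03706159,  0.02343803, -0.0879644 ]), 'opening': 0.9994416786483421}
```

View pics/top0.png

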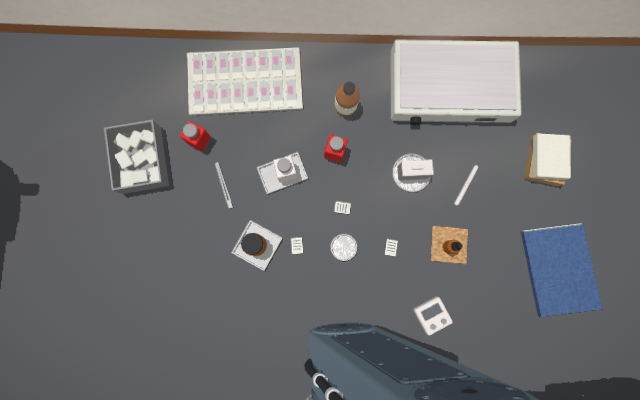

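View pics/side0.png

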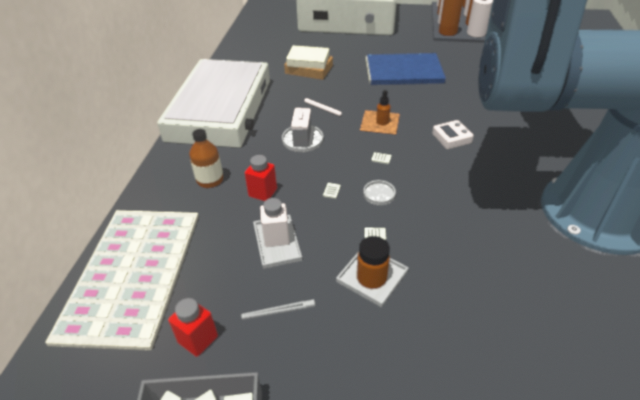

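Candidates in the top view: dropper (455,246) on the mat, against the large amber bottle (347,97), which isn't it. Square bottle is the white one at (286,168), with red look-alikes at (195,135) and (336,148). Jar is at (254,244), slide box at (416,170), empty small tray at (344,248). I'll check these in close crops.

```bash
python3 - <<'E'
from h import *
im=load('top0')['img'][:,:,::-1]
a=cv2.resize(im[145:275,225:365],None,fx=5.5,fy=4.5*0+5.5*0.8,interpolation=cv2.INTER_CUBIC) if 0 else cv2.resize(im[140:280,225:375],None,fx=4,fy=4,interpolation=cv2.INTER_CUBIC)
b=cv2.resize(im[140:280,335:485],None,fx=4,fy=4,interpolation=cv2.INTER_CUBIC)
cv2.imwrite('pics/cA.png',a);cv2.imwrite('pics/cB.png',b)
E
```

```text
(no output)
```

View pics/cA.png

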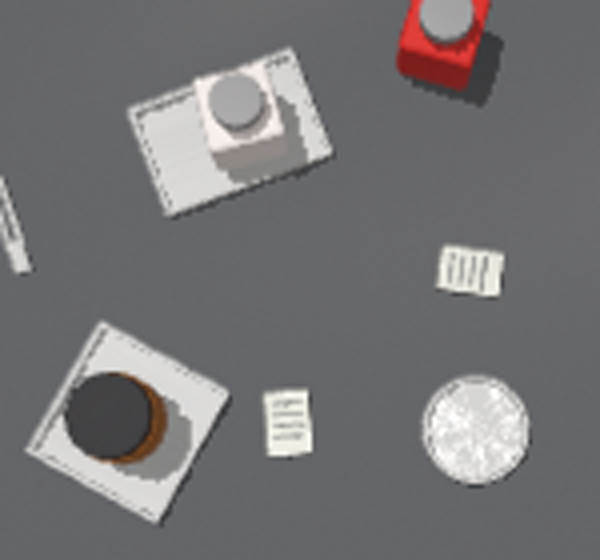

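View pics/cB.png

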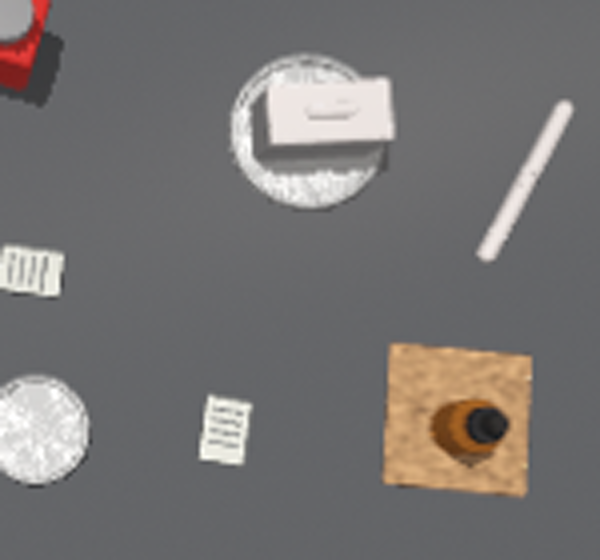

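The crops show the white square bottle (cap at crop A 238,102), the jar (108,416), the empty small tray (475,430), the slide box (331,108 in B) and the dropper teat (487,425 in B) on the mat. The choices are clear. Next: positions.

```bash
cat > geo.py <<'E'
from h import *
c=load('top0')
def W(p,o,z): return px2w(c,[(p[0]+.5)/4-.5+o,(p[1]+.5)/4-.5+140],z)[:2]
def rect(ps,o,z,n):
    P=np.array([W(p,o,z) for p in ps]); a=P[1]-P[0]+P[2]-P[3]; b=P[2]-P[1]+P[3]-P[0]
    f=lambda v:np.degrees(np.arctan2(v[1],v[0]))
    print(n,P.mean(0).round(4),'edges',np.round([np.hypot(*a)/2,np.hypot(*b)/2],4),'ang',f(a).round(1),f(b).round(1))
if __name__=='__main__':
    rect([(129,108),(290,47),(334,155),(168,217)],225,.011,'oblong')
    rect([(195,80),(271,65),(283,138),(213,155)],225,.073,'sqbottle')
    print('sqcap',W((238,102),225,.095))
    rect([(102,322),(230,393),(158,523),(27,451)],225,.011,'sqtray')
    print('jar',W((108,416),225,.086)); print('small',W((475,430),225,.011)); print('round',W((309,130),335,.011))
    rect([(267,87),(390,77),(394,136),(272,144)],335,.065,'box'); print('bar',W((331,108),335,.073))
    rect([(391,344),(531,356),(526,496),(384,485)],335,.004,'mat'); print('drop',W((487,425),335,.096))
    print('red',px2w(c,[336,143],.092),'amber',px2w(c,[349,88],.15))
E
python3 geo.py
```

```text
oblong [0.6332 0.1646] edges [0.1131 0.0767] ang -67.8 -157.8
sqbottle [0.6347 0.1543] edges [0.0458 0.0473] ang -76.2 -167.2
sqcap [0.63454    0.15444532]
sqtray [0.4448 0.223 ] edges [0.0941 0.093 ] ang -117.5 152.3
jar [0.44533954 0.22640715]
small [0.44373056 0.0040596 ]
round [ 0.6408158  -0.17160685]
box [ 0.6419 -0.1732] edges [0.0759 0.0366] ang -84.6 -176.3
bar [ 0.64202011 -0.17147821]
mat [ 0.456  -0.2654] edges [0.0892 0.0893] ang -93.4 176.1
drop [ 0.44925538 -0.25446311]
red [0.69266256 0.03004933 0.092     ] amber [0.80941761 0.00421211 0.15      ]
```

```bash
cat > plan.py <<'E'
import sys
from h import *
from scipy.spatial.transform import Rotation as R
o=ctrl.get_obs(); w,x,y,z=o['eef_rot']; M=R.from_quat([x,y,z,w]).as_matrix()
a=[float(v) for v in sys.argv[1:]]
t=np.array(a[:3]); yaw=np.degrees(np.arctan2(M[1,0],M[0,0]))
print('t',round(o['time_s'],2),'pos',o['eef_pos'].round(4),'yaw',round(yaw,1),'op',round(o['opening'],3),'F',o['wrist_force'].round(1))
print('delta cm',((t-o['eef_pos'])@M*100).round(2))
if len(a)>3: print('roll',round(yaw-a[3],1))
E
python3 plan.py .4493 -.2545 .33
```

```text
t 0.1 pos [ 0.1588 -0.5524  0.4039] yaw -74.0 op 0.999 F [ 1.7 -0.2  0.4]
delta cm [-20.6  -36.15   7.43]
```

Request:
move_arm:
  moves:
    - {"gripper": 100,"x": -2.95,"y": -5.15,"z": 0.5}
    - {"gripper": 100,"x": -2.95,"y": -5.15,"z": 0.5}
    - {"gripper": 100,"x": -2.95,"y": -5.15,"z": 1}
    - {"gripper": 100,"x": -2.95,"y": -5.15,"z": 1}
    - {"gripper": 100,"x": -2.95,"y": -5.15,"z": 1}

```text
validation failed for argument at $.mo...
```

Request:
move_arm:
  moves:
    - {"gripper": 100,"x": -2.95,"y": -5.15,"z": 1.5}
    - {"gripper": 100,"x": -2.9,"y": -5.25,"z": 2}
    - {"gripper": 100,"x": 0,"y": 0,"z": 0}

```text
validation failed for argument at $.mo...
```

```bash
python3 plan.py .4493 -.2545 .204
```

```text
t 0.1 pos [ 0.1588 -0.5524  0.4039] yaw -74.0 op 0.999 F [ 1.7 -0.2  0.4]
delta cm [-20.58 -36.14  20.03]
```

Request:
move_arm:
  moves:
    - {"gripper": 100,"x": -2.95,"y": -5.15,"z": 0.5,"roll": 0}
    - {"gripper": 100,"x": -2.95,"y": -5.15,"z": 0.5,"roll": 0}
    - {"gripper": 100,"x": -2.95,"y": -5.15,"z": 1,"roll": 0}
    - {"gripper": 100,"x": -2.95,"y": -5.15,"z": 1,"roll": 0}
    - {"gripper": 100,"x": -2.95,"y": -5.15,"z": 1,"roll": 0}

```text
time_s: 0.72
eef_pos: [0.3665, -0.3381, 0.3642]
eef_rot: [-0.0, 0.799, -0.602, 0.0]
wrist_force: [0.7, -1.2, 0.3]
opening: 1.0
```

Request:
move_arm:
  moves:
    - {"gripper": 100,"x": -2.95,"y": -5.15,"z": 1.5,"roll": 0}
    - {"gripper": 100,"x": -2.9,"y": -5.25,"z": 2,"roll": 0}
    - {"gripper": 100,"x": 0,"y": 0,"z": 0,"roll": 0}
    - {"gripper": 100,"x": 0,"y": 0,"z": 0,"roll": 0}

```text
time_s: 1.23
eef_pos: [0.4489, -0.2552, 0.3297]
eef_rot: [0.0, 0.799, -0.601, -0.0]
wrist_force: [0.1, 0.5, -0.4]
opening: 1.001
```

```bash
python3 plan.py .4493 -.2545 .204; python3 -c "
from h import *
c=snap('side','s1'); i=c['img'][:,:,::-1]; cv2.imwrite('pics/s1c.png',cv2.resize(i[0:180,290:490],None,fx=3,fy=3,interpolation=cv2.INTER_CUBIC))"
```

```text
t 1.23 pos [ 0.4489 -0.2552  0.3297] yaw -73.9 op 1.001 F [ 0.1  0.5 -0.4]
delta cm [-0.05 -0.07 12.57]
```

View pics/s1c.png

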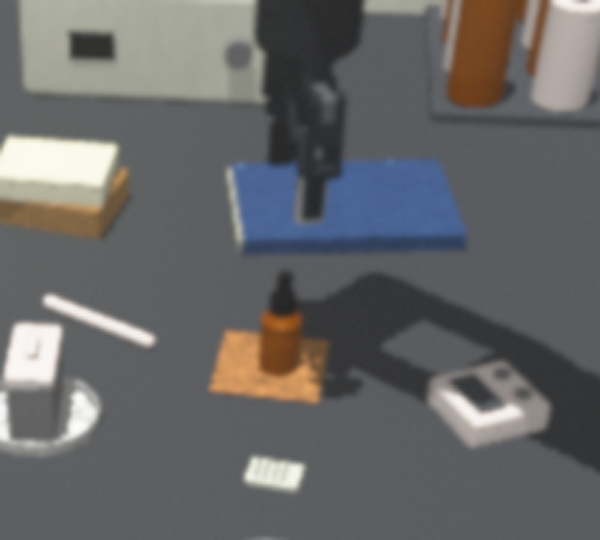

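```bash
python3 -c "
from h import *
c=load('s1')
print(w2px(c,[[.4493,-.2545,.096]]), 'seen',285/3+290,273/3)
for h in (.16,.173): print(h,w2px(c,[[.4489-.276*.05,-.2552+.961*.05,.3297-h]]),'seen',312/3+290,219/3)
print('mat ctr',w2px(c,[[.456,-.2654,.004]]),'seen',270/3+290,368/3)
print('box top ctr bar',w2px(c,[[.642,-.1715,.073]]),'seen',34/3+290,340/3)
"
```

```text
[[384.86537972  92.14877965]] seen 385.0 91.0
0.16 [[392.87238243  74.36262832]] seen 394.0 73.0
0.173 [[392.3629712   79.65390992]] seen 394.0 73.0
mat ctr [[379.68671626 121.61376614]] seen 380.0 122.66666666666667
box top ctr bar [[299.9765543  114.51385782]] seen 301.3333333333333 113.33333333333333
```

The side view agrees with the top-view positions, and the open fingertips stand about 160 mm ahead of the TCP. Now I descend and grip.

Request:
move_arm:
  moves:
    - {"gripper": 100,"x": 0,"y": 0,"z": 4,"roll": 0}
    - {"gripper": 100,"x": 0,"y": 0,"z": 4,"roll": 0}
    - {"gripper": 100,"x": 0,"y": 0,"z": 3,"roll": 0}
    - {"gripper": 80,"x": 0,"y": 0,"z": 1.5,"roll": 0}
    - {"gripper": 60,"x": 0,"y": 0,"z": 0,"roll": 0}

```text
time_s: 1.9
eef_pos: [0.4483, -0.2561, 0.2046]
eef_rot: [-0.0, 0.798, -0.602, -0.001]
wrist_force: [0.4, 0.2, -0.0]
opening: 0.61
```

Request:
move_arm:
  moves:
    - {"gripper": 45,"x": 0,"y": 0,"z": 0,"roll": 0}
    - {"gripper": 30,"x": 0,"y": 0,"z": 0,"roll": 0}
    - {"gripper": 0,"x": 0,"y": 0,"z": 0,"roll": 0}
    - {"gripper": 0,"x": 0,"y": 0,"z": 0,"roll": 0}
    - {"gripper": 0,"x": 0,"y": 0,"z": 0,"roll": 0}

```text
time_s: 2.52
eef_pos: [0.4496, -0.2561, 0.2068]
eef_rot: [0.0, 0.799, -0.601, 0.002]
wrist_force: [-1.4, -1.2, 6.0]
opening: 0.373
```

```bash
python3 plan.py .4437 .0041 .33
```

```text
t 2.52 pos [ 0.4496 -0.2561  0.2068] yaw -73.9 op 0.373 F [-1.4 -1.2  6. ]
delta cm [-25.13  -6.65 -12.39]
```

Request:
move_arm:
  moves:
    - {"gripper": 0,"x": 0,"y": 0,"z": 0,"roll": 0}
    - {"gripper": 0,"x": 0,"y": 0,"z": 0,"roll": 0}

```text
time_s: 2.78
eef_pos: [0.4496, -0.2561, 0.2068]
eef_rot: [0.0, 0.799, -0.601, 0.002]
wrist_force: [-1.3, -1.0, 7.5]
opening: 0.369
```

```bash
python3 plan.py .4437 .0041 .33; python3 -c "
from h import *
c=snap('side','s2'); i=c['img'][:,:,::-1]; cv2.imwrite('pics/s2c.png',cv2.resize(i[20:150,340:440],None,fx=4,fy=4,interpolation=cv2.INTER_CUBIC))"
```

```text
t 2.77 pos [ 0.4496 -0.2561  0.2068] yaw -73.9 op 0.369 F [-1.3 -1.   7.5]
delta cm [-25.13  -6.65 -12.39]
```

View pics/s2c.png

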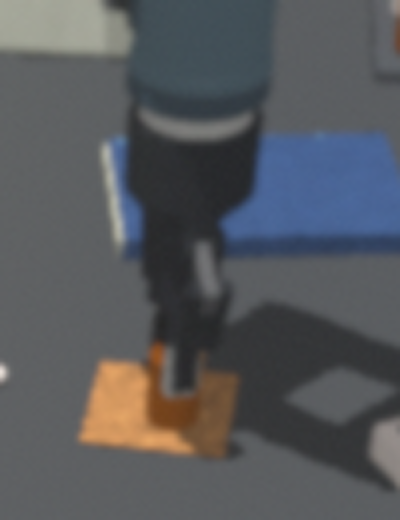

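The pads hold the dropper on its body (finger at crop 180,370; bottle base at 175,425). I lift and carry it.

Request:
move_arm:
  moves:
    - {"gripper": 0,"x": 0,"y": 0,"z": -1,"roll": 0}
    - {"gripper": 0,"x": 0,"y": 0,"z": -3,"roll": 0}
    - {"gripper": 0,"x": -1.6,"y": -0.4,"z": -4,"roll": 0}
    - {"gripper": 0,"x": -4.7,"y": -1.25,"z": 0,"roll": 0}
    - {"gripper": 0,"x": -4.7,"y": -1.25,"z": 0,"roll": 0}

```text
time_s: 3.45
eef_pos: [0.4463, -0.1406, 0.2863]
eef_rot: [-0.0, 0.798, -0.602, 0.001]
wrist_force: [0.8, 0.2, -0.1]
opening: 0.37
```

Request:
move_arm:
  moves:
    - {"gripper": 0,"x": -4.7,"y": -1.25,"z": 0,"roll": 0}
    - {"gripper": 0,"x": -4.7,"y": -1.25,"z": 0,"roll": 0}
    - {"gripper": 0,"x": -4.7,"y": -1.25,"z": 0,"roll": 0}
    - {"gripper": 0,"x": 0,"y": 0,"z": 0,"roll": 0}
    - {"gripper": 0,"x": 0,"y": 0,"z": 0,"roll": 0}

```text
time_s: 4.08
eef_pos: [0.4436, 0.0042, 0.2855]
eef_rot: [-0.0, 0.799, -0.601, 0.0]
wrist_force: [0.2, -0.0, -1.0]
opening: 0.364
```

```bash
python3 plan.py .4437 .0041 .206; python3 -c "
from h import *
c=snap('side','s3'); i=c['img'][:,:,::-1]; cv2.imwrite('pics/s3c.png',cv2.resize(i[60:220,310:450],None,fx=4,fy=4,interpolation=cv2.INTER_CUBIC))"
```

```text
t 4.08 pos [0.4436 0.0042 0.2855] yaw -73.9 op 0.364 F [ 0.2 -0.  -1. ]
delta cm [ 0.01 -0.    7.95]
```

View pics/s3c.png

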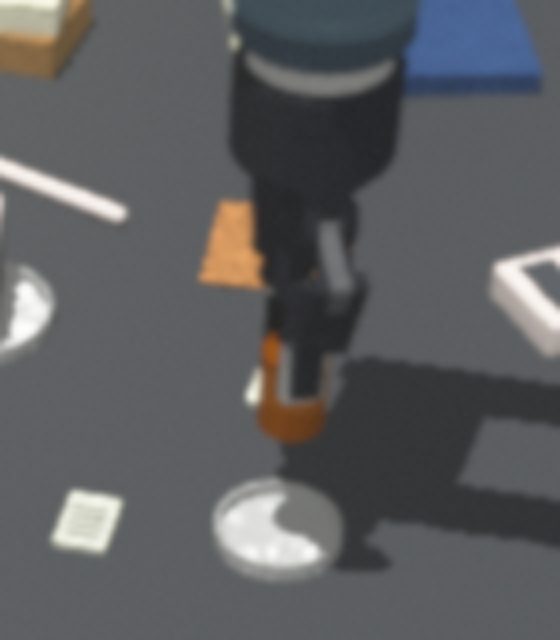

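The dropper hangs upright over the small tray (tray at crop 278,528; bottle base at 290,435). I lower it.

Request:
move_arm:
  moves:
    - {"gripper": 0,"x": 0,"y": 0,"z": 3,"roll": 0}
    - {"gripper": 0,"x": 0,"y": 0,"z": 3,"roll": 0}
    - {"gripper": 0,"x": 0,"y": 0,"z": 1.2,"roll": 0}
    - {"gripper": 0,"x": 0,"y": 0,"z": 0.3,"roll": 0}
    - {"gripper": 0,"x": 0,"y": 0,"z": 0.2,"roll": 0}

```text
time_s: 4.75
eef_pos: [0.4441, 0.0038, 0.2086]
eef_rot: [-0.0, 0.799, -0.602, 0.001]
wrist_force: [-0.5, 0.8, -0.4]
opening: 0.371
```

Request:
move_arm:
  moves:
    - {"gripper": 0,"x": 0,"y": 0,"z": 0.1,"roll": 0}
    - {"gripper": 0,"x": 0,"y": 0,"z": 0.1,"roll": 0}
    - {"gripper": 0,"x": 0,"y": 0,"z": 0,"roll": 0}

```text
time_s: 5.12
eef_pos: [0.4436, 0.0043, 0.2062]
eef_rot: [-0.0, 0.799, -0.602, 0.0]
wrist_force: [-0.9, -0.0, -1.0]
opening: 0.366
```

Request:
move_arm:
  moves:
    - {"gripper": 0,"x": 0,"y": 0,"z": 0.1,"roll": 0}
    - {"gripper": 0,"x": 0,"y": 0,"z": 0.1,"roll": 0}
    - {"gripper": 0,"x": 0,"y": 0,"z": 0,"roll": 0}

```text
time_s: 5.5
eef_pos: [0.444, 0.0043, 0.2057]
eef_rot: [0.0, 0.799, -0.601, 0.0]
wrist_force: [-7.9, 2.0, 22.4]
opening: 0.37
```

Request:
move_arm:
  moves:
    - {"gripper": 0,"x": 0,"y": 0,"z": -0.1,"roll": 0}
    - {"gripper": 40,"x": 0,"y": 0,"z": 0,"roll": 0}
    - {"gripper": 50,"x": 0,"y": 0,"z": 0,"roll": 0}
    - {"gripper": 65,"x": 0,"y": 0,"z": 0,"roll": 0}
    - {"gripper": 80,"x": 0,"y": 0,"z": 0,"roll": 0}

```text
time_s: 6.12
eef_pos: [0.4434, 0.0043, 0.2048]
eef_rot: [0.0, 0.799, -0.602, -0.0]
wrist_force: [0.4, -0.3, 0.0]
opening: 0.8
```

Request:
move_arm:
  moves:
    - {"gripper": 90,"x": 0,"y": 0,"z": -1,"roll": 0}
    - {"gripper": 100,"x": 0,"y": 0,"z": -4,"roll": 0}
    - {"gripper": 100,"x": 0,"y": 0,"z": -6,"roll": 0}
    - {"gripper": 100,"x": 0,"y": 0,"z": -4,"roll": 0}
    - {"gripper": 100,"x": 0,"y": 0,"z": 0,"roll": 0}

```text
time_s: 6.75
eef_pos: [0.4447, 0.0041, 0.3592]
eef_rot: [-0.002, 0.799, -0.602, 0.004]
wrist_force: [-0.3, 0.1, 0.5]
opening: 0.996
```

```bash
python3 plan.py .4453 .2264 .3
```

```text
t 6.75 pos [0.4447 0.0041 0.3592] yaw -74.0 op 0.996 F [-0.3  0.1  0.5]
delta cm [-21.38  -6.16   5.88]
```

Request:
move_arm:
  moves:
    - {"gripper": 100,"x": -5.35,"y": -1.54,"z": 1,"roll": 0}
    - {"gripper": 100,"x": -5.35,"y": -1.54,"z": 1,"roll": 0}
    - {"gripper": 100,"x": -5.35,"y": -1.54,"z": 1,"roll": 0}
    - {"gripper": 100,"x": -5.35,"y": -1.54,"z": 1,"roll": 0}
    - {"gripper": 100,"x": 0,"y": 0,"z": 1.8,"roll": 0}

```text
time_s: 7.38
eef_pos: [0.4427, 0.2303, 0.2961]
eef_rot: [-0.0, 0.8, -0.6, -0.0]
wrist_force: [0.3, -0.3, -0.3]
opening: 1.002
```

Request:
move_arm:
  moves:
    - {"gripper": 100,"x": 0,"y": 0,"z": 0,"roll": 0}
    - {"gripper": 100,"x": 0,"y": 0,"z": 0,"roll": 0}

```text
time_s: 7.62
eef_pos: [0.4436, 0.2265, 0.2968]
eef_rot: [0.0, 0.799, -0.602, -0.0]
wrist_force: [-0.0, 0.2, 0.3]
opening: 0.998
```

```bash
python3 plan.py .4453 .2264 .197; python3 -c "
from h import *
snap('top','t4')
c=snap('side','s4'); i=c['img'][:,:,::-1]; cv2.imwrite('pics/s4c.png',cv2.resize(i[120:310,290:470],None,fx=3.1,fy=3.1,interpolation=cv2.INTER_CUBIC))"
```

```text
t 7.62 pos [0.4436 0.2265 0.2968] yaw -74.0 op 0.998 F [-0.   0.2  0.3]
delta cm [ 0.06 -0.17  9.98]
```

View pics/s4c.png

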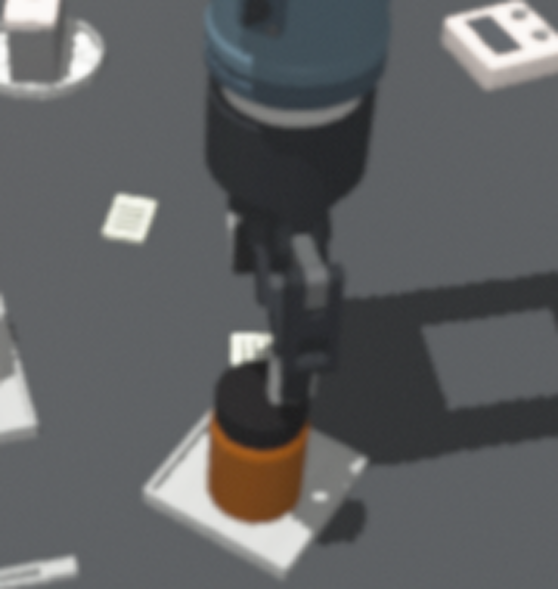

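Jar standing upright in the square tray (cap at crop 262,395), with the near finger in front of it as intended. Descend.

Request:
move_arm:
  moves:
    - {"gripper": 100,"x": 0,"y": -0.15,"z": 3,"roll": 0}
    - {"gripper": 100,"x": 0,"y": 0,"z": 3,"roll": 0}
    - {"gripper": 100,"x": 0,"y": 0,"z": 2.5,"roll": 0}
    - {"gripper": 100,"x": 0,"y": 0,"z": 1.4,"roll": 0}
    - {"gripper": 80,"x": 0,"y": 0,"z": 0,"roll": 0}

```text
time_s: 8.35
eef_pos: [0.445, 0.227, 0.1976]
eef_rot: [0.0, 0.799, -0.602, -0.0]
wrist_force: [-0.3, 0.3, -0.6]
opening: 0.822
```

Request:
move_arm:
  moves:
    - {"gripper": 70,"x": 0,"y": 0,"z": 0,"roll": 0}
    - {"gripper": 60,"x": 0,"y": 0,"z": 0,"roll": 0}
    - {"gripper": 0,"x": 0,"y": 0,"z": 0,"roll": 0}
    - {"gripper": 0,"x": 0,"y": 0,"z": 0,"roll": 0}
    - {"gripper": 0,"x": 0,"y": 0,"z": 0,"roll": 0}

```text
time_s: 8.98
eef_pos: [0.446, 0.2274, 0.1997]
eef_rot: [-0.001, 0.799, -0.602, 0.001]
wrist_force: [-0.5, -2.3, 5.4]
opening: 0.637
```

```bash
python3 plan.py .456 -.2654 .33
```

```text
t 8.97 pos [0.446  0.2274 0.1997] yaw -74.0 op 0.637 F [-0.5 -2.3  5.4]
delta cm [ 47.65  12.61 -13.04]
```

Request:
move_arm:
  moves:
    - {"gripper": 0,"x": 0,"y": 0,"z": -1,"roll": 0}
    - {"gripper": 0,"x": 0,"y": 0,"z": -3,"roll": 0}
    - {"gripper": 0,"x": 0,"y": 0,"z": -5,"roll": 0}
    - {"gripper": 0,"x": 2,"y": 0.53,"z": -4.5,"roll": 0}
    - {"gripper": 0,"x": 5.2,"y": 1.38,"z": 0,"roll": 0}

```text
time_s: 9.6
eef_pos: [0.4479, 0.1536, 0.3382]
eef_rot: [-0.004, 0.8, -0.6, 0.004]
wrist_force: [0.9, -0.6, -1.9]
opening: 0.635
```

Request:
move_arm:
  moves:
    - {"gripper": 0,"x": 5.2,"y": 1.38,"z": 0,"roll": 0}
    - {"gripper": 0,"x": 5.2,"y": 1.38,"z": 0,"roll": 0}
    - {"gripper": 0,"x": 5.2,"y": 1.38,"z": 0,"roll": 0}
    - {"gripper": 0,"x": 5.2,"y": 1.38,"z": 0,"roll": 0}
    - {"gripper": 0,"x": 5.2,"y": 1.38,"z": 0,"roll": 0}

```text
time_s: 10.22
eef_pos: [0.4517, -0.1176, 0.3339]
eef_rot: [-0.0, 0.799, -0.602, 0.001]
wrist_force: [0.6, -0.3, -2.3]
opening: 0.64
```

Request:
move_arm:
  moves:
    - {"gripper": 0,"x": 5.2,"y": 1.38,"z": 0,"roll": 0}
    - {"gripper": 0,"x": 5.2,"y": 1.38,"z": 0,"roll": 0}
    - {"gripper": 0,"x": 4,"y": 1,"z": 0,"roll": 0}
    - {"gripper": 0,"x": 0,"y": 0,"z": 0,"roll": 0}
    - {"gripper": 0,"x": 0,"y": 0,"z": 0,"roll": 0}

```text
time_s: 10.85
eef_pos: [0.4554, -0.2643, 0.3331]
eef_rot: [-0.0, 0.799, -0.602, -0.0]
wrist_force: [-0.7, -0.3, -2.0]
opening: 0.637
```

```bash
python3 plan.py .456 -.2654 .2007;python3 -c "
from h import *
snap('top','t5')
c=snap('side','s5'); i=c['img'][:,:,::-1]; cv2.imwrite('pics/s5c.png',cv2.resize(i[20:220,280:480],None,fx=3,fy=3,interpolation=cv2.INTER_CUBIC))"
```

```text
t 10.85 pos [ 0.4554 -0.2643  0.3331] yaw -74.0 op 0.637 F [-0.7 -0.3 -2. ]
delta cm [ 0.13 -0.03 13.24]
```

View pics/s5c.png

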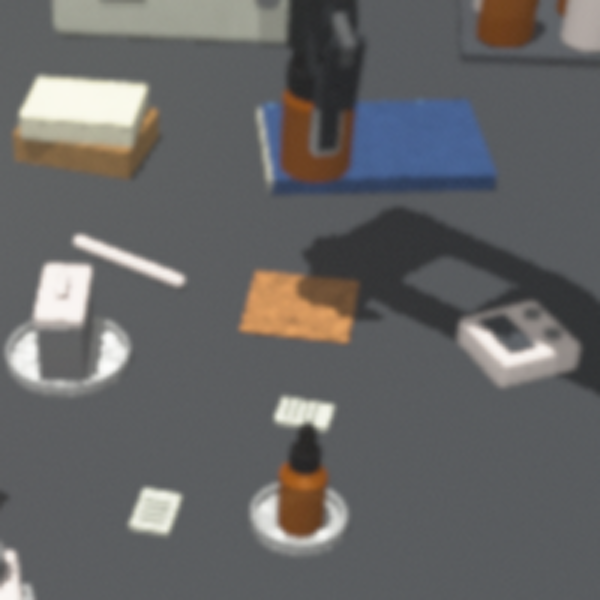

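The dropper is upright and centred in the small tray (302,515 in the crop; tray at 299,516). The jar is held upright over the mat. Now I lower the jar.

Request:
move_arm:
  moves:
    - {"gripper": 0,"x": 0.1,"y": 0,"z": 4,"roll": 0}
    - {"gripper": 0,"x": 0,"y": 0,"z": 4,"roll": 0}
    - {"gripper": 0,"x": 0,"y": 0,"z": 3.5,"roll": 0}
    - {"gripper": 0,"x": 0,"y": 0,"z": 1,"roll": 0}
    - {"gripper": 0,"x": 0,"y": 0,"z": 0.4,"roll": 0}

```text
time_s: 11.58
eef_pos: [0.4563, -0.2653, 0.2043]
eef_rot: [-0.0, 0.799, -0.601, 0.0]
wrist_force: [0.5, 1.5, -1.4]
opening: 0.64
```

Request:
move_arm:
  moves:
    - {"gripper": 0,"x": 0,"y": 0,"z": 0.1,"roll": 0}
    - {"gripper": 0,"x": 0,"y": 0,"z": 0.1,"roll": 0}
    - {"gripper": 0,"x": 0,"y": 0,"z": 0,"roll": 0}

```text
time_s: 11.95
eef_pos: [0.4562, -0.266, 0.2027]
eef_rot: [0.0, 0.799, -0.602, 0.001]
wrist_force: [0.2, -0.5, -3.0]
opening: 0.639
```

Request:
move_arm:
  moves:
    - {"gripper": 0,"x": 0,"y": 0,"z": 0.1,"roll": 0}
    - {"gripper": 0,"x": 0,"y": 0,"z": 0.1,"roll": 0}
    - {"gripper": 0,"x": 0,"y": 0,"z": 0,"roll": 0}

```text
time_s: 12.32
eef_pos: [0.456, -0.266, 0.2007]
eef_rot: [0.0, 0.799, -0.602, 0.0]
wrist_force: [-3.6, 1.2, 5.6]
opening: 0.636
```

Contact; release and retreat.

Request:
move_arm:
  moves:
    - {"gripper": 66,"x": 0,"y": 0,"z": 0,"roll": 0}
    - {"gripper": 75,"x": 0,"y": 0,"z": 0,"roll": 0}
    - {"gripper": 85,"x": 0,"y": 0,"z": 0,"roll": 0}
    - {"gripper": 100,"x": 0,"y": 0,"z": 0,"roll": 0}
    - {"gripper": 100,"x": 0,"y": 0,"z": -1,"roll": 0}

```text
time_s: 12.95
eef_pos: [0.4556, -0.2654, 0.2095]
eef_rot: [-0.0, 0.799, -0.602, -0.001]
wrist_force: [0.8, -0.1, 0.9]
opening: 1.002
```

Request:
move_arm:
  moves:
    - {"gripper": 100,"x": 0,"y": 0,"z": -4,"roll": 0}
    - {"gripper": 100,"x": 0,"y": 0,"z": -6,"roll": 0}
    - {"gripper": 100,"x": 0,"y": 0,"z": -4,"roll": 0}
    - {"gripper": 100,"x": 0,"y": 0,"z": 0,"roll": 0}

```text
time_s: 13.45
eef_pos: [0.4569, -0.2666, 0.3547]
eef_rot: [0.0, 0.799, -0.602, 0.004]
wrist_force: [0.1, -0.7, -0.1]
opening: 0.998
```

```bash
python3 plan.py .6346 .1544 .32 -76.7
```

```text
t 13.45 pos [ 0.4569 -0.2666  0.3547] yaw -74.0 op 0.998 F [ 0.1 -0.7 -0.1]
delta cm [-35.58 -28.69   3.33]
roll 2.7
```

Request:
move_arm:
  moves:
    - {"gripper": 100,"x": -4.45,"y": -3.59,"z": 0,"roll": 0}
    - {"gripper": 100,"x": -4.45,"y": -3.59,"z": 0,"roll": 0}
    - {"gripper": 100,"x": -4.45,"y": -3.59,"z": 0,"roll": 0}
    - {"gripper": 100,"x": -4.45,"y": -3.59,"z": 0,"roll": 0}
    - {"gripper": 100,"x": -4.45,"y": -3.59,"z": 0,"roll": 0}

```text
time_s: 14.08
eef_pos: [0.567, -0.0005, 0.3489]
eef_rot: [0.0, 0.799, -0.602, -0.001]
wrist_force: [0.3, -0.3, 0.2]
opening: 1.002
```

Request:
move_arm:
  moves:
    - {"gripper": 100,"x": -4.45,"y": -3.59,"z": 0,"roll": 0}
    - {"gripper": 100,"x": -4.45,"y": -3.59,"z": 0,"roll": 0}
    - {"gripper": 100,"x": -4.45,"y": -3.59,"z": 0,"roll": 0}
    - {"gripper": 100,"x": 0,"y": 0,"z": 3,"roll": 2.7}
    - {"gripper": 100,"x": 0,"y": 0,"z": 0,"roll": 0}

```text
time_s: 14.7
eef_pos: [0.632, 0.1563, 0.3157]
eef_rot: [0.003, 0.785, -0.62, -0.003]
wrist_force: [-0.4, 0.3, -0.3]
opening: 0.996
```

```bash
python3 plan.py .6346 .1544 .208 -76.7
```

```text
t 14.7 pos [0.632  0.1563 0.3157] yaw -76.6 op 0.996 F [-0.4  0.3 -0.3]
delta cm [ 0.26 -0.29 10.77]
roll 0.1
```

Request:
move_arm:
  moves:
    - {"gripper": 100,"x": 0,"y": 0,"z": 0,"roll": 0}
    - {"gripper": 100,"x": 0,"y": 0,"z": 0,"roll": 0}

```text
time_s: 14.95
eef_pos: [0.634, 0.1549, 0.3212]
eef_rot: [-0.001, 0.784, -0.621, 0.001]
wrist_force: [-0.1, 0.4, 0.7]
opening: 1.0
```

```bash
python3 plan.py .6346 .1544 .207 -76.7;python3 -c "
from h import *
c=snap('side','s6'); i=c['img'][:,:,::-1]; cv2.imwrite('pics/s6c.png',cv2.resize(i[100:290,190:370],None,fx=3.1,fy=3.1,interpolation=cv2.INTER_CUBIC))"
```

```text
t 14.95 pos [0.634  0.1549 0.3212] yaw -76.7 op 1.0 F [-0.1  0.4  0.7]
delta cm [ 0.06 -0.03 11.42]
roll -0.0
```

View pics/s6c.png

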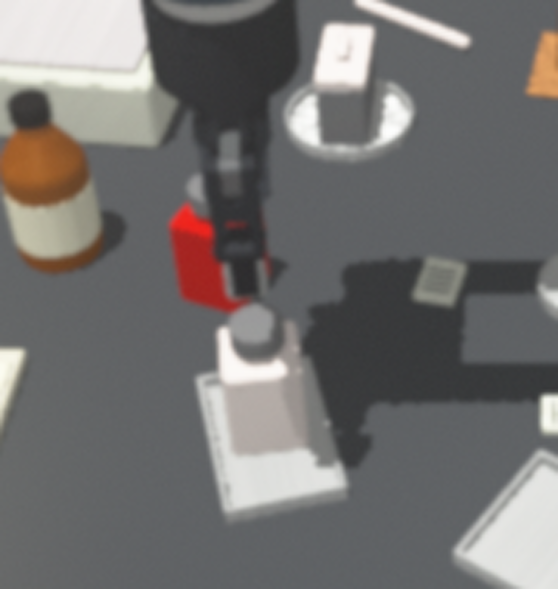

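The gripper is over the white square bottle (cap at crop 252,330), and the red one beside it is clear of the fingers. I descend and grip.

Request:
move_arm:
  moves:
    - {"gripper": 100,"x": 0.05,"y": 0,"z": 4,"roll": 0}
    - {"gripper": 100,"x": 0,"y": 0,"z": 4,"roll": 0}
    - {"gripper": 100,"x": 0,"y": 0,"z": 2.4,"roll": 0}
    - {"gripper": 100,"x": 0,"y": 0,"z": 1,"roll": 0}
    - {"gripper": 80,"x": 0,"y": 0,"z": 0,"roll": 0}

```text
time_s: 15.62
eef_pos: [0.634, 0.1549, 0.2062]
eef_rot: [-0.0, 0.784, -0.62, 0.0]
wrist_force: [0.3, 0.5, -1.2]
opening: 0.817
```

Request:
move_arm:
  moves:
    - {"gripper": 65,"x": 0,"y": 0,"z": 0,"roll": 0}
    - {"gripper": 50,"x": 0,"y": 0,"z": 0,"roll": 0}
    - {"gripper": 0,"x": 0,"y": 0,"z": 0,"roll": 0}
    - {"gripper": 0,"x": 0,"y": 0,"z": 0,"roll": 0}
    - {"gripper": 0,"x": 0,"y": 0,"z": 0,"roll": 0}

```text
time_s: 16.25
eef_pos: [0.6347, 0.1552, 0.208]
eef_rot: [-0.001, 0.784, -0.62, 0.001]
wrist_force: [-0.6, 1.0, 5.9]
opening: 0.556
```

```bash
python3 plan.py .4448 .223 .3 -72.5
```

```text
t 16.25 pos [0.6347 0.1552 0.208 ] yaw -76.7 op 0.556 F [-0.6  1.   5.9]
delta cm [-10.97  16.89  -9.27]
roll -4.2
```

Request:
move_arm:
  moves:
    - {"gripper": 0,"x": 0,"y": 0,"z": -1,"roll": 0}
    - {"gripper": 0,"x": 0,"y": 0,"z": -3,"roll": 0}
    - {"gripper": 0,"x": 0,"y": 0,"z": -4,"roll": 0}
    - {"gripper": 0,"x": -2.74,"y": 4.22,"z": 0,"roll": 0}
    - {"gripper": 0,"x": -2.74,"y": 4.22,"z": 0,"roll": 0}

```text
time_s: 16.88
eef_pos: [0.5379, 0.1892, 0.2867]
eef_rot: [-0.0, 0.784, -0.621, 0.0]
wrist_force: [-0.3, 0.7, -2.1]
opening: 0.556
```

Request:
move_arm:
  moves:
    - {"gripper": 0,"x": -2.74,"y": 4.22,"z": 0,"roll": 0}
    - {"gripper": 0,"x": -2.74,"y": 4.22,"z": 0,"roll": 0}
    - {"gripper": 0,"x": 0,"y": 0,"z": 0,"roll": 0}
    - {"gripper": 0,"x": 0,"y": 0,"z": 0,"roll": 0}
    - {"gripper": 0,"x": 0,"y": 0,"z": 0,"roll": 0}

```text
time_s: 17.5
eef_pos: [0.4453, 0.2226, 0.2863]
eef_rot: [-0.0, 0.784, -0.621, 0.0]
wrist_force: [0.1, 0.3, -2.4]
opening: 0.554
```

```bash
python3 plan.py .4448 .223 .208
```

```text
t 17.5 pos [0.4453 0.2226 0.2863] yaw -76.7 op 0.554 F [ 0.1  0.3 -2.4]
delta cm [-0.05  0.05  7.83]
```

Request:
move_arm:
  moves:
    - {"gripper": 0,"x": 0,"y": 0,"z": 3,"roll": 0}
    - {"gripper": 0,"x": 0,"y": 0,"z": 3,"roll": 0}
    - {"gripper": 0,"x": 0,"y": 0,"z": 1.2,"roll": 0}
    - {"gripper": 0,"x": 0,"y": 0,"z": 0.4,"roll": 0}
    - {"gripper": 0,"x": 0,"y": 0,"z": 0.1,"roll": 0}

```text
time_s: 18.12
eef_pos: [0.4449, 0.2229, 0.2095]
eef_rot: [-0.0, 0.784, -0.62, 0.0]
wrist_force: [0.3, 0.4, -1.9]
opening: 0.56
```

Request:
move_arm:
  moves:
    - {"gripper": 0,"x": 0,"y": 0,"z": 0.1,"roll": 0}
    - {"gripper": 0,"x": 0,"y": 0,"z": 0,"roll": 0}
    - {"gripper": 0,"x": 0,"y": 0,"z": 0,"roll": 0}

```text
time_s: 18.5
eef_pos: [0.4444, 0.223, 0.2083]
eef_rot: [-0.0, 0.784, -0.62, 0.0]
wrist_force: [-0.1, 0.8, -1.9]
opening: 0.554
```

Request:
move_arm:
  moves:
    - {"gripper": 0,"x": 0,"y": 0,"z": 0.1,"roll": 0}
    - {"gripper": 0,"x": 0,"y": 0,"z": 0,"roll": 0}

```text
time_s: 18.75
eef_pos: [0.4445, 0.223, 0.208]
eef_rot: [-0.0, 0.784, -0.62, 0.0]
wrist_force: [-3.5, -1.0, 7.2]
opening: 0.553
```

Contact; release and retreat, then plan the slide box.

Request:
move_arm:
  moves:
    - {"gripper": 60,"x": 0,"y": 0,"z": 0,"roll": 0}
    - {"gripper": 70,"x": 0,"y": 0,"z": 0,"roll": 0}
    - {"gripper": 85,"x": 0,"y": 0,"z": 0,"roll": 0}
    - {"gripper": 100,"x": 0,"y": 0,"z": 0,"roll": 0}
    - {"gripper": 100,"x": 0,"y": 0,"z": -1,"roll": 0}

```text
time_s: 19.38
eef_pos: [0.4438, 0.2228, 0.2166]
eef_rot: [0.001, 0.784, -0.62, -0.001]
wrist_force: [-0.0, -0.2, 0.1]
opening: 1.002
```

Request:
move_arm:
  moves:
    - {"gripper": 100,"x": 0,"y": 0,"z": -4,"roll": 0}
    - {"gripper": 100,"x": 0,"y": 0,"z": -6,"roll": 0}
    - {"gripper": 100,"x": 0,"y": 0,"z": -4,"roll": -6.2}
    - {"gripper": 100,"x": 0,"y": 0,"z": 0,"roll": -10.5}
    - {"gripper": 100,"x": 0,"y": 0,"z": 0,"roll": -10.5}

```text
time_s: 20.0
eef_pos: [0.4443, 0.223, 0.3586]
eef_rot: [-0.001, 0.91, -0.416, 0.001]
wrist_force: [0.5, -0.1, -0.3]
opening: 0.999
```

Request:
move_arm:
  moves:
    - {"gripper": 100,"x": 0,"y": 0,"z": 0,"roll": -10.5}
    - {"gripper": 100,"x": 0,"y": 0,"z": 0,"roll": -10.5}
    - {"gripper": 100,"x": 0,"y": 0,"z": 0,"roll": -10.5}
    - {"gripper": 100,"x": 0,"y": 0,"z": 0,"roll": -10.5}
    - {"gripper": 100,"x": 0,"y": 0,"z": 0,"roll": -10.5}

```text
time_s: 20.62
eef_pos: [0.4442, 0.2229, 0.3576]
eef_rot: [-0.0, 1.0, 0.03, 0.0]
wrist_force: [0.0, 0.8, 0.2]
opening: 0.999
```

```bash
python3 plan.py .642 -.1725 .3 4.5
```

```text
t 20.62 pos [0.4442 0.2229 0.3576] yaw 3.4 op 0.999 F [0.  0.8 0.2]
delta cm [17.41 40.64  5.77]
roll -1.1
```

Request:
move_arm:
  moves:
    - {"gripper": 100,"x": 2.18,"y": 5.08,"z": 0,"roll": 0}
    - {"gripper": 100,"x": 2.18,"y": 5.08,"z": 0,"roll": 0}
    - {"gripper": 100,"x": 2.18,"y": 5.08,"z": 0,"roll": 0}
    - {"gripper": 100,"x": 2.18,"y": 5.08,"z": 0,"roll": 0}
    - {"gripper": 100,"x": 2.18,"y": 5.08,"z": 0,"roll": 0}

```text
time_s: 21.25
eef_pos: [0.5671, -0.0267, 0.3578]
eef_rot: [0.0, 1.0, 0.026, 0.0]
wrist_force: [0.9, 0.3, 0.3]
opening: 0.993
```

Request:
move_arm:
  moves:
    - {"gripper": 100,"x": 2.18,"y": 5.08,"z": 0,"roll": 0}
    - {"gripper": 100,"x": 2.18,"y": 5.08,"z": 1,"roll": 0}
    - {"gripper": 100,"x": 2.18,"y": 5.08,"z": 1,"roll": 0}
    - {"gripper": 100,"x": 0,"y": 0,"z": 3,"roll": -1}
    - {"gripper": 100,"x": 0,"y": 0,"z": 0,"roll": 0}

```text
time_s: 21.88
eef_pos: [0.6388, -0.1738, 0.3043]
eef_rot: [-0.001, 0.999, 0.035, -0.003]
wrist_force: [-0.5, 0.9, 0.6]
opening: 1.001
```

Request:
move_arm:
  moves:
    - {"gripper": 100,"x": 0,"y": 0,"z": 0,"roll": 0}
    - {"gripper": 100,"x": 0,"y": 0,"z": 0,"roll": 0}

```text
time_s: 22.12
eef_pos: [0.6403, -0.173, 0.3089]
eef_rot: [0.001, 0.999, 0.036, 0.001]
wrist_force: [0.6, -0.6, 1.3]
opening: 1.0
```

```bash
python3 plan.py .642 -.1725 .2 4.5;python3 -c "
from h import *
snap('top','t7')
c=snap('side','s7'); i=c['img'][:,:,::-1]; cv2.imwrite('pics/s7c.png',cv2.resize(i[50:290,220:420],None,fx=2.5,fy=2.5,interpolation=cv2.INTER_CUBIC))"
```

```text
t 22.12 pos [ 0.6403 -0.173   0.3089] yaw 4.1 op 1.0 F [ 0.6 -0.6  1.3]
delta cm [ 0.14 -0.06 10.89]
roll -0.4
```

View pics/s7c.png

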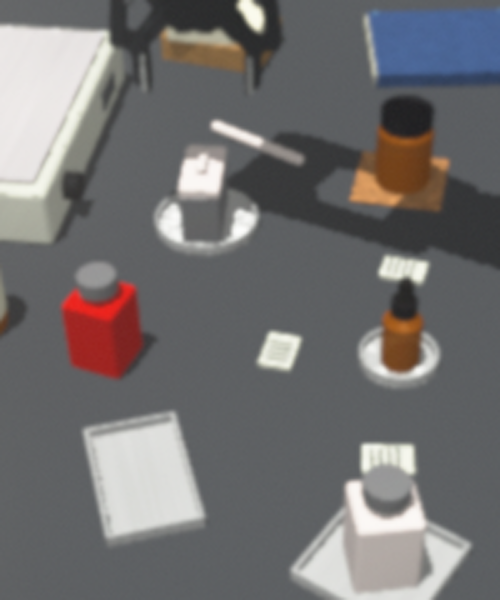

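The side view shows the jar upright on the mat (405,145), the square bottle in its tray (385,530) and the dropper at home. The gripper straddles the slide box (205,190), and the oblong tray is empty.

Request:
move_arm:
  moves:
    - {"gripper": 100,"x": 0.15,"y": -0.05,"z": 4,"roll": -0.4}
    - {"gripper": 100,"x": 0,"y": 0,"z": 4,"roll": 0}
    - {"gripper": 100,"x": 0,"y": 0,"z": 2.7,"roll": 0}
    - {"gripper": 100,"x": 0,"y": 0,"z": 1.2,"roll": 0}
    - {"gripper": 80,"x": 0,"y": 0,"z": 0,"roll": 0}

```text
time_s: 22.85
eef_pos: [0.6414, -0.1729, 0.1879]
eef_rot: [-0.0, 0.999, 0.039, -0.0]
wrist_force: [0.7, -0.0, 0.8]
opening: 0.812
```

Request:
move_arm:
  moves:
    - {"gripper": 60,"x": 0,"y": 0,"z": 0,"roll": 0}
    - {"gripper": 48,"x": 0,"y": 0,"z": 0,"roll": 0}
    - {"gripper": 0,"x": 0,"y": 0,"z": 0,"roll": 0}
    - {"gripper": 0,"x": 0,"y": 0,"z": 0,"roll": 0}
    - {"gripper": 0,"x": 0,"y": 0,"z": 0,"roll": 0}

```text
time_s: 23.48
eef_pos: [0.642, -0.1734, 0.1896]
eef_rot: [0.001, 0.999, 0.039, 0.001]
wrist_force: [-0.1, 0.5, 6.0]
opening: 0.442
```

```bash
python3 plan.py .6332 .1646 .28 22.2
```

```text
t 23.48 pos [ 0.642  -0.1734  0.1896] yaw 4.4 op 0.442 F [-0.1  0.5  6. ]
delta cm [  1.75 -33.75  -9.08]
roll -17.8
```

Request:
move_arm:
  moves:
    - {"gripper": 0,"x": 0,"y": 0,"z": -1,"roll": 0}
    - {"gripper": 0,"x": 0,"y": 0,"z": -3,"roll": 0}
    - {"gripper": 0,"x": 0,"y": 0,"z": -5,"roll": 0}
    - {"gripper": 0,"x": 0.1,"y": -1,"z": -3.5,"roll": 0}
    - {"gripper": 0,"x": 0.3,"y": -5.6,"z": 0,"roll": 0}

```text
time_s: 24.1
eef_pos: [0.6415, -0.1095, 0.3179]
eef_rot: [0.002, 0.999, 0.036, 0.004]
wrist_force: [0.1, 1.0, -2.3]
opening: 0.437
```

Request:
move_arm:
  moves:
    - {"gripper": 0,"x": 0.3,"y": -5.6,"z": 0,"roll": 0}
    - {"gripper": 0,"x": 0.3,"y": -5.6,"z": 0,"roll": 0}
    - {"gripper": 0,"x": 0.3,"y": -5.6,"z": 0,"roll": 0}
    - {"gripper": 0,"x": 0.3,"y": -5.6,"z": 0,"roll": 0}
    - {"gripper": 0,"x": 0.2,"y": -4.8,"z": 0,"roll": 0}

```text
time_s: 24.72
eef_pos: [0.6325, 0.1675, 0.3131]
eef_rot: [-0.0, 0.999, 0.039, -0.0]
wrist_force: [0.3, -0.3, -1.7]
opening: 0.44
```

Request:
move_arm:
  moves:
    - {"gripper": 0,"x": 0,"y": 0,"z": 0,"roll": -8.9}
    - {"gripper": 0,"x": 0,"y": 0,"z": 0,"roll": -8.9}
    - {"gripper": 0,"x": 0,"y": 0,"z": 0,"roll": 0}
    - {"gripper": 0,"x": 0,"y": 0,"z": 0,"roll": 0}

```text
time_s: 25.22
eef_pos: [0.6331, 0.1651, 0.3129]
eef_rot: [-0.0, 0.982, 0.191, -0.0]
wrist_force: [-0.0, -0.4, -2.0]
opening: 0.44
```

```bash
python3 plan.py .6332 .1646 .1896 22.2;python3 -c "
from h import *
c=load('s7');P=[px2w(c,[(u+.5)/2.5-.5+220,(v+.5)/2.5-.5+50],.011) for u,v in((84,430),(176,414),(204,522),(109,541))]
print(np.mean(P,0)); print(px2w(c,[205/2.5+220,218/2.5+50],.011),'round', (w2px(c,[[.6408,-.1716,.011],[.456,-.2654,.087]])-[220,50])*2.5)"
```

```text
t 25.23 pos [0.6331 0.1651 0.3129] yaw 22.0 op 0.44 F [-0.  -0.4 -2. ]
delta cm [-1.000e-02  6.000e-02  1.233e+01]
roll -0.2
[0.63118839 0.16563122 0.011     ]
[ 0.63926005 -0.16718619  0.011     ] round [[204.20922608 215.21582064]
 [405.01725817 107.26309765]]
```

Both cameras agree on the oblong tray to 2 mm. Lower the box.

Request:
move_arm:
  moves:
    - {"gripper": 0,"x": 0,"y": 0,"z": 4,"roll": 0}
    - {"gripper": 0,"x": 0,"y": 0,"z": 4,"roll": 0}
    - {"gripper": 0,"x": 0,"y": 0,"z": 3,"roll": 0}
    - {"gripper": 0,"x": 0,"y": 0,"z": 0.8,"roll": 0}
    - {"gripper": 0,"x": 0,"y": 0,"z": 0.3,"roll": 0}

```text
time_s: 25.85
eef_pos: [0.6335, 0.1652, 0.1923]
eef_rot: [0.0, 0.981, 0.192, 0.0]
wrist_force: [1.0, -0.2, -0.9]
opening: 0.438
```

Request:
move_arm:
  moves:
    - {"gripper": 0,"x": 0,"y": 0,"z": 0.1,"roll": 0}
    - {"gripper": 0,"x": 0,"y": 0,"z": 0,"roll": 0}
    - {"gripper": 0,"x": 0,"y": 0,"z": 0,"roll": 0}

```text
time_s: 26.22
eef_pos: [0.6335, 0.1654, 0.1919]
eef_rot: [0.0, 0.981, 0.193, 0.001]
wrist_force: [0.2, -0.1, -0.8]
opening: 0.439
```

Request:
move_arm:
  moves:
    - {"gripper": 0,"x": 0,"y": 0,"z": 0.1,"roll": 0}
    - {"gripper": 0,"x": 0,"y": 0,"z": 0.1,"roll": 0}
    - {"gripper": 0,"x": 0,"y": 0,"z": 0,"roll": 0}

```text
time_s: 26.6
eef_pos: [0.6333, 0.1654, 0.1896]
eef_rot: [0.0, 0.981, 0.193, 0.0]
wrist_force: [-2.2, 0.7, 4.8]
opening: 0.437
```

Request:
move_arm:
  moves:
    - {"gripper": 48,"x": 0,"y": 0,"z": 0,"roll": 0}
    - {"gripper": 60,"x": 0,"y": 0,"z": 0,"roll": 0}
    - {"gripper": 80,"x": 0,"y": 0,"z": 0,"roll": 0}
    - {"gripper": 100,"x": 0,"y": 0,"z": 0,"roll": 0}
    - {"gripper": 100,"x": 0,"y": 0,"z": -1,"roll": 0}

```text
time_s: 27.22
eef_pos: [0.6327, 0.1653, 0.1983]
eef_rot: [-0.0, 0.981, 0.193, -0.001]
wrist_force: [0.9, -0.3, 1.6]
opening: 1.002
```

Request:
move_arm:
  moves:
    - {"gripper": 100,"x": 0,"y": 0,"z": -4,"roll": 0}
    - {"gripper": 100,"x": 0,"y": 0,"z": -6,"roll": 0}
    - {"gripper": 100,"x": 0,"y": 0,"z": -5,"roll": 0}
    - {"gripper": 100,"x": 0,"y": 0,"z": 0,"roll": 0}

```text
time_s: 27.72
eef_pos: [0.6348, 0.1655, 0.3561]
eef_rot: [0.001, 0.981, 0.193, 0.006]
wrist_force: [0.6, -0.0, 0.5]
opening: 0.998
```

```bash
python3 plan.py .456 -.266 .3
```

```text
t 27.73 pos [0.6348 0.1655 0.3561] yaw 22.2 op 0.998 F [ 0.6 -0.   0.5]
delta cm [-32.94  33.16   5.36]
```

Request:
move_arm:
  moves:
    - {"gripper": 100,"x": -4.12,"y": 4.15,"z": 0,"roll": 0}
    - {"gripper": 100,"x": -4.12,"y": 4.15,"z": 0,"roll": 0}
    - {"gripper": 100,"x": -4.12,"y": 4.15,"z": 0,"roll": 0}
    - {"gripper": 100,"x": -4.12,"y": 4.15,"z": 0,"roll": 0}
    - {"gripper": 100,"x": -4.12,"y": 4.15,"z": 0,"roll": 0}

```text
time_s: 28.35
eef_pos: [0.5197, -0.1061, 0.3484]
eef_rot: [-0.0, 0.981, 0.193, -0.0]
wrist_force: [1.4, -0.5, 0.7]
opening: 0.999
```

Request:
move_arm:
  moves:
    - {"gripper": 100,"x": -4.12,"y": 4.15,"z": 0,"roll": 0}
    - {"gripper": 100,"x": -4.12,"y": 4.15,"z": 0,"roll": 0}
    - {"gripper": 100,"x": -4.12,"y": 4.15,"z": 1,"roll": 0}
    - {"gripper": 100,"x": 0,"y": 0,"z": 4,"roll": 0}
    - {"gripper": 100,"x": 0,"y": 0,"z": 0,"roll": 0}

```text
time_s: 28.98
eef_pos: [0.4519, -0.2661, 0.2956]
eef_rot: [-0.003, 0.981, 0.192, -0.002]
wrist_force: [-0.1, 0.7, 0.5]
opening: 0.997
```

Request:
move_arm:
  moves:
    - {"gripper": 100,"x": 0,"y": 0,"z": 0,"roll": 0}
    - {"gripper": 100,"x": 0,"y": 0,"z": 0,"roll": 0}

```text
time_s: 29.22
eef_pos: [0.4545, -0.2663, 0.3004]
eef_rot: [0.001, 0.981, 0.194, 0.001]
wrist_force: [-0.4, -1.3, 0.0]
opening: 0.996
```

```bash
python3 plan.py .456 -.266 .199;python3 -c "
from h import *
c=snap('side','s8'); i=c['img'][:,:,::-1]; cv2.imwrite('pics/s8c.png',cv2.resize(i[50:290,220:450],None,fx=2.5,fy=2.5,interpolation=cv2.INTER_CUBIC))"
```

```text
t 29.23 pos [ 0.4545 -0.2663  0.3004] yaw 22.3 op 0.996 F [-0.4 -1.3  0. ]
delta cm [ 0.14  0.   10.14]
```

View pics/s8c.png

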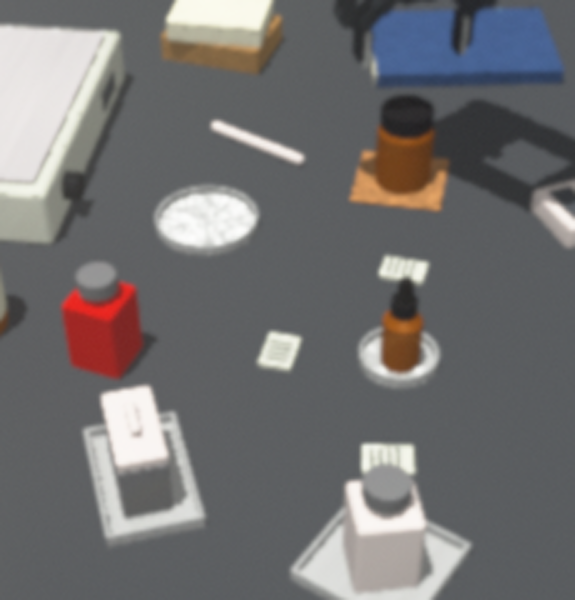

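The slide box stands lengthwise in the oblong tray (140,470), the round tray is empty (206,217), and the jar is on the mat (405,145). I grip the jar.

Request:
move_arm:
  moves:
    - {"gripper": 100,"x": 0.15,"y": 0,"z": 4,"roll": 0}
    - {"gripper": 100,"x": 0,"y": 0,"z": 3,"roll": 0}
    - {"gripper": 100,"x": 0,"y": 0,"z": 2,"roll": 0}
    - {"gripper": 100,"x": 0,"y": 0,"z": 1.1,"roll": 0}
    - {"gripper": 80,"x": 0,"y": 0,"z": 0,"roll": 0}

```text
time_s: 29.9
eef_pos: [0.4553, -0.2659, 0.1979]
eef_rot: [-0.0, 0.981, 0.193, -0.0]
wrist_force: [0.9, -0.5, 0.6]
opening: 0.821
```

Request:
move_arm:
  moves:
    - {"gripper": 70,"x": 0,"y": 0,"z": 0,"roll": 0}
    - {"gripper": 60,"x": 0,"y": 0,"z": 0,"roll": 0}
    - {"gripper": 0,"x": 0,"y": 0,"z": 0,"roll": 0}
    - {"gripper": 0,"x": 0,"y": 0,"z": 0,"roll": 0}
    - {"gripper": 0,"x": 0,"y": 0,"z": 0,"roll": 0}

```text
time_s: 30.52
eef_pos: [0.4554, -0.2666, 0.1996]
eef_rot: [0.001, 0.981, 0.193, 0.0]
wrist_force: [-2.9, 0.9, 6.2]
opening: 0.644
```

```bash
python3 plan.py .6408 -.1710 .28
```

```text
t 30.52 pos [ 0.4554 -0.2666  0.1996] yaw 22.2 op 0.644 F [-2.9  0.9  6.2]
delta cm [20.78 -1.82 -8.03]
```

Request:
move_arm:
  moves:
    - {"gripper": 0,"x": 0,"y": 0,"z": -1,"roll": 0}
    - {"gripper": 0,"x": 0,"y": 0,"z": -3,"roll": 0}
    - {"gripper": 0,"x": 0,"y": 0,"z": -4,"roll": 0}
    - {"gripper": 0,"x": 4.15,"y": -0.36,"z": -0.5,"roll": 0}
    - {"gripper": 0,"x": 4.15,"y": -0.36,"z": 0,"roll": 0}

```text
time_s: 31.15
eef_pos: [0.5303, -0.2282, 0.2853]
eef_rot: [0.001, 0.981, 0.192, 0.001]
wrist_force: [-0.3, 0.2, -2.5]
opening: 0.64
```

Request:
move_arm:
  moves:
    - {"gripper": 0,"x": 4.15,"y": -0.36,"z": 0,"roll": 0}
    - {"gripper": 0,"x": 4.15,"y": -0.36,"z": 0,"roll": 0}
    - {"gripper": 0,"x": 4.15,"y": -0.36,"z": 0,"roll": 0}
    - {"gripper": 0,"x": 0,"y": 0,"z": 0,"roll": 0}
    - {"gripper": 0,"x": 0,"y": 0,"z": 0,"roll": 0}

```text
time_s: 31.78
eef_pos: [0.64, -0.1708, 0.2829]
eef_rot: [-0.0, 0.981, 0.193, -0.0]
wrist_force: [0.3, -0.0, -2.7]
opening: 0.639
```

```bash
python3 plan.py .6408 -.171 .1986
```

```text
t 31.77 pos [ 0.64   -0.1708  0.2829] yaw 22.3 op 0.639 F [ 0.3 -0.  -2.7]
delta cm [0.07 0.05 8.43]
```

Request:
move_arm:
  moves:
    - {"gripper": 0,"x": 0.05,"y": 0.05,"z": 3,"roll": 0}
    - {"gripper": 0,"x": 0,"y": 0,"z": 3,"roll": 0}
    - {"gripper": 0,"x": 0,"y": 0,"z": 1.5,"roll": 0}
    - {"gripper": 0,"x": 0,"y": 0,"z": 0.5,"roll": 0}
    - {"gripper": 0,"x": 0,"y": 0,"z": 0.2,"roll": 0}

```text
time_s: 32.4
eef_pos: [0.6412, -0.1717, 0.2017]
eef_rot: [0.0, 0.981, 0.193, 0.0]
wrist_force: [0.3, -0.1, -2.2]
opening: 0.639
```

Request:
move_arm:
  moves:
    - {"gripper": 0,"x": 0,"y": 0,"z": 0.1,"roll": 0}
    - {"gripper": 0,"x": 0,"y": 0,"z": 0,"roll": 0}
    - {"gripper": 0,"x": 0,"y": 0,"z": 0,"roll": 0}

```text
time_s: 32.78
eef_pos: [0.6412, -0.1713, 0.2005]
eef_rot: [0.0, 0.981, 0.193, 0.0]
wrist_force: [0.5, 0.9, -2.6]
opening: 0.641
```

Request:
move_arm:
  moves:
    - {"gripper": 0,"x": 0,"y": 0,"z": 0.1,"roll": 0}
    - {"gripper": 0,"x": 0,"y": 0,"z": 0.1,"roll": 0}
    - {"gripper": 0,"x": 0,"y": 0,"z": 0,"roll": 0}

```text
time_s: 33.15
eef_pos: [0.6412, -0.1712, 0.1987]
eef_rot: [0.0, 0.981, 0.193, 0.0]
wrist_force: [-2.4, 0.5, 5.0]
opening: 0.64
```

Contact; release, retreat and pull back out of the view.

Request:
move_arm:
  moves:
    - {"gripper": 68,"x": 0,"y": 0,"z": 0,"roll": 0}
    - {"gripper": 80,"x": 0,"y": 0,"z": 0,"roll": 0}
    - {"gripper": 100,"x": 0,"y": 0,"z": 0,"roll": 0}
    - {"gripper": 100,"x": 0,"y": 0,"z": 0,"roll": 0}
    - {"gripper": 100,"x": 0,"y": 0,"z": -1,"roll": 0}

```text
time_s: 33.78
eef_pos: [0.6406, -0.1711, 0.2073]
eef_rot: [-0.001, 0.981, 0.193, -0.001]
wrist_force: [0.3, 0.0, 0.1]
opening: 0.999
```

Request:
move_arm:
  moves:
    - {"gripper": 100,"x": 0,"y": 0,"z": -4,"roll": 0}
    - {"gripper": 100,"x": 0,"y": 0,"z": -6,"roll": 0}
    - {"gripper": 100,"x": 0,"y": 0,"z": -5,"roll": 0}
    - {"gripper": 100,"x": -3,"y": 5,"z": -1,"roll": 0}
    - {"gripper": 100,"x": -3,"y": 5,"z": -1,"roll": 0}

```text
time_s: 34.4
eef_pos: [0.6234, -0.2869, 0.3806]
eef_rot: [0.001, 0.981, 0.194, 0.001]
wrist_force: [0.9, 0.1, -1.0]
opening: 1.003
```

Request:
move_arm:
  moves:
    - {"gripper": 100,"x": -4,"y": 4.5,"z": 0,"roll": 0}
    - {"gripper": 100,"x": -4,"y": 4.5,"z": 0,"roll": 0}
    - {"gripper": 100,"x": -4,"y": 4.5,"z": 0,"roll": 0}
    - {"gripper": 100,"x": -4,"y": 4.5,"z": 0,"roll": 0}
    - {"gripper": 100,"x": 0,"y": 0,"z": 0,"roll": 0}

```text
time_s: 35.02
eef_pos: [0.5403, -0.5182, 0.3782]
eef_rot: [0.001, 0.982, 0.19, -0.0]
wrist_force: [0.6, 0.1, 0.1]
opening: 0.999
```

```bash
python3 -c "
from h import *
c=snap('side','s9')
c=snap('top','t9'); i=c['img'][:,:,::-1]; cv2.imwrite('pics/t9c.png',cv2.resize(i[135:285,225:485],None,fx=3,fy=3,interpolation=cv2.INTER_CUBIC))
P=np.array([[.6332,.1646,.011],[.6332,.1646,.073],[.4448,.223,.095],[.4437,.0041,.095],[.6408,-.1716,.086]])
print(((w2px(c,P)-[225,135]+.5)*3-.5).round(0))"
```

```text
[[173. 113.]
 [168.  98.]
 [ 84. 327.]
 [363. 334.]
 [582.  94.]]
```

View pics/t9c.png

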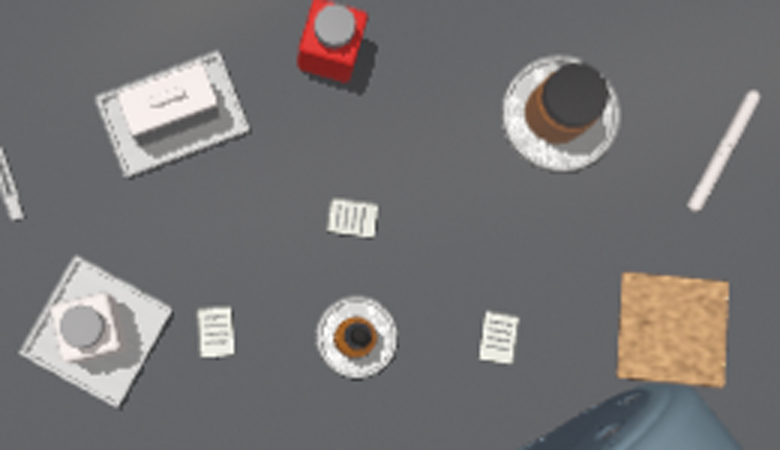

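View pics/s9.png

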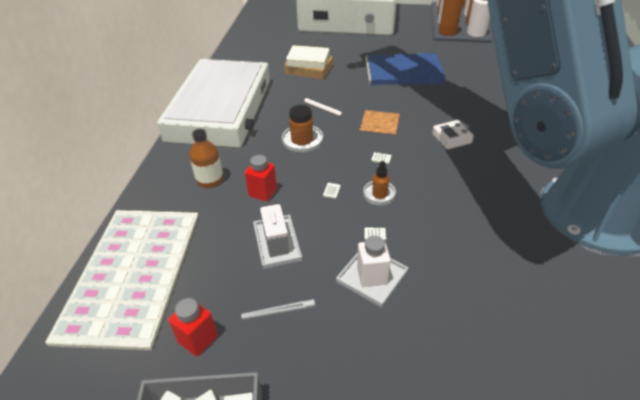

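```bash
python3 -c "
from h import *
t=load('t9')['img'][:,:,::-1]; s=load('s9')['img'][:,:,::-1]
a=cv2.resize(t[145:200,385:440],None,fx=7,fy=7,interpolation=cv2.INTER_CUBIC); b=cv2.resize(s[95:150,275:330],None,fx=7,fy=7,interpolation=cv2.INTER_CUBIC)
cv2.imwrite('pics/j9.png',np.hstack([a,b]))
for n,o in(('t9',(385,145)),('s9',(275,95))):
  c=load(n); th=np.linspace(0,2*np.pi,90)
  for r,z in((.05,.011),(.026,.086)):
    P=np.c_[.6408+r*np.cos(th),-.1716+r*np.sin(th),0*th+z]; q=(w2px(c,P)-o+.5)*7-.5; print(n,z,q.min(0).round(),q.max(0).round())
"
```

```text
t9 0.011 [56. 61.] [327. 326.]
t9 0.086 [164.  77.] [314. 224.]
s9 0.011 [ 46. 208.] [333. 378.]
s9 0.086 [101.  64.] [258. 151.]
```

View pics/j9.png

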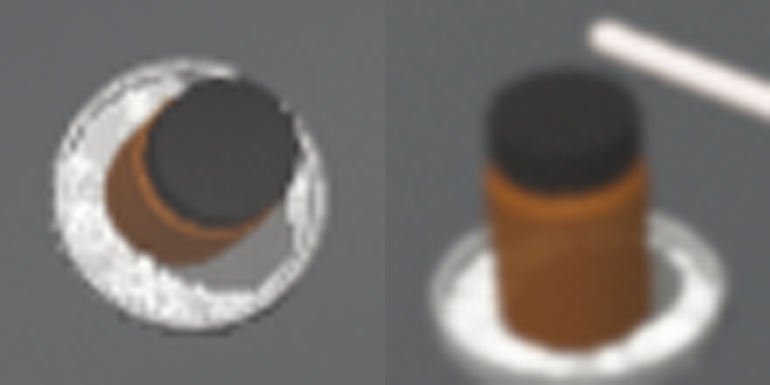

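Top view shows the jar cap at 146–300 in the crop against 164–314 expected, while the side view matches. I'll fit the jar and dropper silhouettes in both views to settle it.

```bash
cat > fit.py <<'E'
from h import *
from scipy.optimize import minimize
th=np.linspace(0,2*np.pi,60)
def mask(c,parts,x,y,o,S,n):
    m=np.zeros((n*S,n*S),np.uint8)
    for r,z0,z1 in parts:
        P=np.vstack([np.c_[x+r*np.cos(th),y+r*np.sin(th),0*th+z] for z in(z0,z1)])
        q=((w2px(c,P)-o+.5)*S-.5).astype(np.float32)
        cv2.fillConvexPoly(m,cv2.convexHull(q).round().astype(int),1)
    return m>0
jar=[(.028,.003,.061),(.024,.061,.066),(.026,.066,.086)]
dr=[(.017,.003,.049),(.011,.049,.071),(.007,.071,.095)]
for n,ob,parts,x0,y0 in [(v,b,p,x,y) for v in('t9','s9') for b,p,x,y in(('jar',jar,.6408,-.1716),('drop',dr,.4437,.0041))]:
    c=load(n); o=(w2px(c,[[x0,y0,.04]])[0]-25).astype(int); S=4; N=50
    im=cv2.resize(c['img'][o[1]:o[1]+N,o[0]:o[0]+N],None,fx=S,fy=S,interpolation=cv2.INTER_CUBIC).astype(int)
    R,G,B=im[...,0],im[...,1],im[...,2]
    seg=(R-B>35)|((R<66)&(abs(R-B)<12)&(G<66)) # brown or black
    k=[(mask(c,parts,x0+a/1000,y0+b/1000,o,S,N),a,b) for a in range(-8,9) for b in range(-8,9)]
    s=sorted([((m&seg).sum()/(m|seg).sum(),a,b) for m,a,b in k])[::-1][:3]
    print(n,ob,[(round(float(i),3),a,b) for i,a,b in s])
    cv2.imwrite(f'pics/seg_{n}{ob}.png',seg*255)
E
python3 fit.py; python3 -c "
import cv2,numpy as np
cv2.imwrite('pics/segs.png',np.hstack([cv2.imread(f'pics/seg_{a}{b}.png') for a in('t9','s9') for b in('jar','drop')]))"
```

```text
t9 jar [(0.314, -1, 6), (0.314, 0, 6), (0.313, 0, 4)]
t9 drop [(0.826, 0, 2), (0.821, -1, 3), (0.82, 0, 3)]
s9 jar [(0.864, 2, -4), (0.863, 2, -3), (0.862, 1, -1)]
s9 drop [(0.82, -1, -1), (0.818, -1, -2), (0.817, -1, 0)][ WARN:0@1.045] global loadsave.cpp:1063 imwrite_ Unsupported depth image for selected encoder is fallbacked to CV_8U.
```

View pics/segs.png

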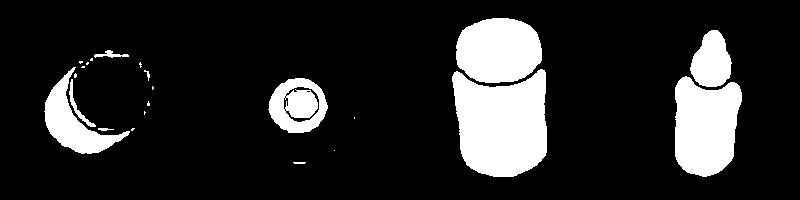

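```bash
python3 -c "
from h import *
th=np.linspace(0,2*np.pi,90)
for n,o in(('t9',(385,145)),('s9',(275,95))):
  c=load(n)
  for dy in (0,.005):
   for r,z in((.028,.003),(.028,.061),(.026,.086)):
    P=np.c_[.6408+r*np.cos(th),-.1716+dy+r*np.sin(th),0*th+z]; q=(w2px(c,P)-o+.5)*7-.5; print(n,dy,z,q.min(0).round(),q.max(0).round())
t=load('t9')
def m(img,f): 
  ys,xs=np.where(f); return xs.min(),xs.max(),ys.min(),ys.max()
im=cv2.resize(t['img'][145:200,385:440],None,fx=7,fy=7,interpolation=cv2.INTER_CUBIC).astype(int)
cap=(im.max(2)<82); n,l,s,ce=cv2.connectedComponentsWithStats(cap.astype(np.uint8)); i=1+s[1:,4].argmax(); print('cap',s[i],ce[i])
br=(im[...,0]-im[...,2]>35); n,l,s,ce=cv2.connectedComponentsWithStats(br.astype(np.uint8)); i=1+s[1:,4].argmax(); print('brown',s[i])
"
```

```text
t9 0 0.003 [111. 124.] [262. 271.]
t9 0 0.061 [143.  88.] [301. 243.]
t9 0 0.086 [164.  77.] [314. 224.]
t9 0.005 0.003 [ 98. 123.] [248. 271.]
t9 0.005 0.061 [129.  87.] [287. 242.]
t9 0.005 0.086 [149.  76.] [300. 223.]
s9 0 0.003 [111. 262.] [271. 358.]
s9 0 0.061 [100. 124.] [266. 218.]
s9 0 0.086 [101.  64.] [258. 151.]
s9 0.005 0.003 [108. 271.] [269. 367.]
s9 0.005 0.061 [ 97. 132.] [264. 226.]
s9 0.005 0.086 [99. 72.] [255. 159.]
cap [  145    79   153   148 16987] [221.49114028 152.59186437]
brown [ 106  110  150  152 7548]
```

```bash
python3 -c "
from bench import ctrl
print(ctrl.get_obs()['time_s'],ctrl.hand_in())"
```

```text
the job is handed in; nothing more can be done
35.125 None
```

All four containers are upright in their own trays, the cork mat is empty, and I handed the job in after about 35 s of robot time.

I moved them in this order:
1. Dropper bottle to the small tray.
2. Jar parked on the mat.
3. Square bottle to the square tray.
4. Slide box to the oblong tray, lengthwise.
5. Jar to the large round tray.

I lowered each one until the wrist felt contact before letting go. That contact force was 5 to 7 N, except for the dropper bottle, which was set down with a short 22 N press.

In the last pictures:
- **Slide box and square bottle:** they match their planned positions to about a pixel (2 mm) in the top view.
- **Dropper bottle:** it is within 2–3 mm of its tray's centre.
- **Jar:** the two cameras disagree on where it stands. The top view puts the cap about 5 mm to +y and the base about 2 mm to +y. The side view puts it between centred and about 4 mm to −y. I took it as a few millimetres off centre at most, well clear of the rim, and left it there.
- **Robot and look-alikes:** the robot was clear of everything, and the red look-alikes were not touched.

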